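# Load the scraper for sharpening and hold the index plunger out

### The job

Slide the gasket scraper blade-first into the slot of the grinder's swivelling tool rest until its shoulder is fully home against the bar, and let go of it there. Then pull the rest's sprung index plunger straight up as far as it goes, so that its pin is clear of the hole in the disc, and finish while still holding it up, ready for me to swing the rest round to the wheel. Do not swing the rest yourself, and leave everything else on the bench where it is.

Things in the scene. Friction and masses are not known exactly. Their poses are not given: they have to be found in the camera images.
- scraper: Gasket scraper lying flat: steel blade 95 long, 36 wide, 4 thick; steel bolster 14 long, 24 wide, 18 high; flat-sided wooden handle 100 long, 24 wide, 22 high (mm); one flat underside; 0.14-0.28 kg. Origin on the underside at the shoulder (bolster's front face, where the blade begins), mid-width; x along the blade to its tip (x = 95), z up; bolster x 0 to -14, handle -14 to -114.
- blade_tip (a point): Middle of the scraper's cutting edge, 95 mm ahead of its origin; axes as the scraper's. When loading, grip the handle 45 to 70 mm behind the shoulder, so that the fingers stay clear of the tool rest. The scraper balances about 20 mm behind its shoulder.
- slot_mouth (a point): Mouth of the tool rest's slot, on the swivelling disc before the grinding wheel. Point: on the platform's top (95 mm above the bench), mid-width, in the plane of the hold-down bar's front face; x level into the slot (the way the blade goes), z up. Slot 40 wide, 6.5 high, 50 deep (mm), open behind. Home: the shoulder touches the bar, scraper origin at x = y = z = 0 here; it then lies by itself.
- rest_lip (a point): Front end of the tool rest's platform, mid-width, on its top face, 25 mm before slot_mouth; axes as there. This lip, 64 mm wide, carries the blade before the slot; its 5 mm high side guides close from about 58 to 40 mm apart. The slot's mouth is bevelled up to 12 mm high over its first 6 mm. The bar is 64 mm wide, its top 22 mm above the platform.
- knob_mid (a point): Middle of the index plunger's black knob: round, 30 mm across, 24 high, axis vertical, middle 106 mm above the bench when seated. Axes parallel to slot_mouth's at the start. Below it a sleeve 20 mm across, 20 high, on a grey bracket arm (36 mm wide, top 74 mm above the bench). The tool rest stands 38 mm to its left (+y): close the fingers along x, where nothing stands beside it.
- plunger (a joint): Index plunger, in metres: 0 = seated (pin 8 mm deep in the disc's hole), 0.012 = pulled fully up to its stop. Straight up and down, spring-loaded: the pull needed grows from about 5 N to 10 N at the stop, so a compliant arm has to be told to go higher than 12 mm; let go, it snaps back.
- swivel (a joint): Swivel of the disc with the tool rest, in rad: 0 = parked position, in which the slot is loaded; positive towards the grinding wheel. The seated plunger locks it with about 1 degree of play; with the plunger out it turns with slight friction.
- file: Flat file with a round wooden handle (not part of the job), 240 mm long, lying near the scraper: blade 18 mm wide, narrower than the scraper's. Origin under its middle, about 30 mm ahead of the handle's front end, x towards its tip; it stands 26 mm high.
- bearing: Ball bearing, 52 mm across, 15 mm high (not part of the job); origin under its centre.
- wrench: Combination wrench, 190 mm long (not part of the job), lying flat; origin under its middle.
- dip_cup: Steel dip cup, 90 mm across, 85 mm high (not part of the job); origin under its centre.
- socket: Socket, 28 mm across, 36 mm high (not part of the job), standing on end; origin under its centre.
- driver: Screwdriver, 200 mm long (not part of the job), lying on the bench; origin under its middle.
Not all that is in view belongs to the job. What is shaped like the scraper but blue is not meant.

How it is judged:
By the outcome, as a careful person would: the job done as asked, in the order asked, and still so for the second after the job is handed in, while the arm keeps its last pose, push and grip.
It also fails if it takes over 58 s, if anything falls off the work surface, if the arm or the gripper's body presses on something with over 40 N, if the wrist force passes 120 N, or if a joint passes its speed limit or range.

### The arm

A 6-joint arm with a two-finger parallel gripper is mounted at the origin on the work surface. World frame = base frame: x ahead of the robot, y to its left, z up, the work surface at z = 0. Lengths are in m, angles in degrees, forces in N, time in s.
With the tool pointing down it reaches from about 0.25 to 0.725 m from the base axis. Payload 9.7 kg.
Tool frame: the origin (TCP) lies midway between the tips of the shut fingers; the grasp point (between the pads) lies 19 mm behind it; z points along the fingers, y is the line along which they close (so a half turn about z gives the same grasp; the last joint's range is limited). The gripper opens to 85 mm and grips with 20 to 120 N. Pads are 22 mm wide; open, the fingers measure 114 mm over their backs; the gripper's body (76 mm by 85 mm) begins 54 mm behind the grasp point. The pads swing forward as they close: fully open they stand 13 mm farther back than shut.
Start: joints at [0, 4.979, 10.078, 95.1, 0, 90], TCP at [0.55, -0, 0.231] pointing down, gripper open.
Joint ranges: [-179.16, 179.16], [-48.56, 103.87], [-65.8, 70.77], [-126.05, 130.52], [-82.76, 87.17], [-180, 180]. Speed limits (degrees/s): [127.2, 127.2, 147.25, 180, 180, 180].

### API

Orientations are given as [roll, pitch, yaw] about the fixed x, y, z axes, in that order (R = Rz(yaw) Ry(pitch) Rx(roll)).
In Python, from workcell import * gives the robot as it stands.
- The arm moves only by the tool servo_tool, never from a script. Its argument "moves" is a list of rows, each a list of 4 numbers: the shift along the world's x, y, z in a scale on which 1.0 is 50 cm, then the turn about the world's z in fractions of the full range, 1 being 2 pi rad. A call has 1 to 20 rows; each row is the pose to reach, as a shift and turn from the pose commanded when the call began; what a row does not reach only later rows make up. A row lasts 1/12 s, in which the tool goes at most 41.7 mm and 7.16 degrees, less where a joint would pass 70% of its speed; a pose out of reach is approached as far as the arm can. Shift and turn numbers lie between -1 and 1, and a call with a number outside is refused. A call with a gripper value outside its range is refused whole. "claw" is the closure, from 0 (fully open) to 1 (shut), set as the call begins (left out, the last holds). The fingers move at their own pace and stop on an object; "force" is the grip in N (left out, the last holds). Time passes only in rows, so rows that repeat a pose let the fingers close. It gives the time, the measured TCP pose, the force, the opening and the grip force at its end, in the units of the state.
- get_obs(): the state, without advancing time (a new reading comes with each control period).
- camera(name): name is "scene" or "side" or "wrist"; returns the picture (400x640x3 uint8, red, green, blue); there is no depth.
- get_calibration(name): a dict with "fx", "fy", "cx", "cy" (pixels), "k1" (the pictures are not rectified: a ray, as slopes to the right and down, at radius r is drawn at 1 + k1 r^2 times it, then the intrinsics apply), "rvec" (rotation vector, rad) and "tvec" (3), from world to camera coordinates, as OpenCV has them; the wrist camera has in their place "tool_from_camera" (4x4, takes a point from camera to tool coordinates, whose origin is the TCP and whose axes are the flange's). Camera axes: x right, y down, z forward; pixel columns grow to the right and rows downward; lengths in m; the calibration is good to about 2 mm. A picture is of the moment at which its call begins: read the wrist's pose just before it. get_calibration takes no time and is no camera call.
- job_done(): hands the job in; it is judged then, once.
The state is a dict: "time": time; "q": joint angles; "qd": joint speeds; "joint_efforts": joint torques, N m; "ee_pos": TCP position; "tcp_rot": TCP orientation; "wrist_force": force on the tool from outside, world axes, zero at the start; "torque": the same for the moment, N m; "opening": finger opening in m; "grasp_force": force on a finger pad.
Only numpy, scipy, OpenCV 4.12 (cv2) and the standard library are available. Lean on these libraries where they do the work, as an engineer would, in place of code of your own. Each camera call takes 0.05 s, during which the arm holds its last target. There are 200 camera calls.

## Working session

There is one attempt and no reset: what is moved stays moved. The work goes in short steps, Python scripts to look and compute and a tool call to move; the robot and the scene stay as the last step left them, time stands still between calls to the robot, and variables do not carry over. Pictures are saved under pics/ and viewed, at most 10 in all, crops included, and the job is handed in when it is done.

Besides the shell and the picture viewer there is one more tool, called after "Call:" as a command line: name --pt "numbers of a row" for each row, then --argument value for the rest. servo_tool: Moves the arm, as the interface text tells. Its arguments: {"type":"object","properties":{"moves":{"type":"array","items":{"type":"array","items":{"type":"number"}}},"claw":{"type":"number"},"force":{"type":"number"}},"required":["moves"]}

```bash
mkdir -p pics
python3 - <<'E'
from workcell import *
import cv2
o=get_obs();print(o['time'],o['ee_pos'],o['tcp_rot'],o['opening'])
for n in("scene","side","wrist"):
    cv2.imwrite(f"pics/{n}0.png",camera(n)[:,:,::-1]);print(n,get_calibration(n))
E
```

```text
0.0 [5.49774198e-01 1.42843497e-05 2.30565718e-01] [-1.79923389e+02 -2.24416344e-03  9.00007398e+01] 0.08531658405168106
scene {'fx': 501.31271458294617, 'fy': 501.31271458294617, 'cx': 324.7069784371221, 'cy': 202.09999530993474, 'k1': -0.07219286451799768, 'rvec': array([ 1.63096506,  1.8299148 , -0.82867048]), 'tvec': array([ 0.19010268, -0.24336731,  1.6590557 ])}
side {'fx': 431.68454506660316, 'fy': 431.68454506660316, 'cx': 314.9904965984858, 'cy': 200.38623644127534, 'k1': -0.056962140316309876, 'rvec': array([ 2.10496817, -0.8558585 ,  0.42326305]), 'tvec': array([-0.45878418,  0.2432316 ,  0.86691402])}
wrist {'fx': 295.35473832704156, 'fy': 295.35473832704156, 'cx': 319.189973282138, 'cy': 196.70199064165192, 'k1': -0.010558479893206999, 'tool_from_camera': array([[-4.80840403e-04, -9.65714797e-01, -2.59604892e-01,
         6.66351742e-02],
       [ 9.99999783e-01, -3.47493507e-04, -5.59545226e-04,
        -3.26478070e-04],
       [ 4.50150090e-04, -2.59605105e-01,  9.65714754e-01,
        -1.42287442e-01],
       [ 0.00000000e+00,  0.00000000e+00,  0.00000000e+00,
         1.00000000e+00]])}
```

View pics/scene0.png

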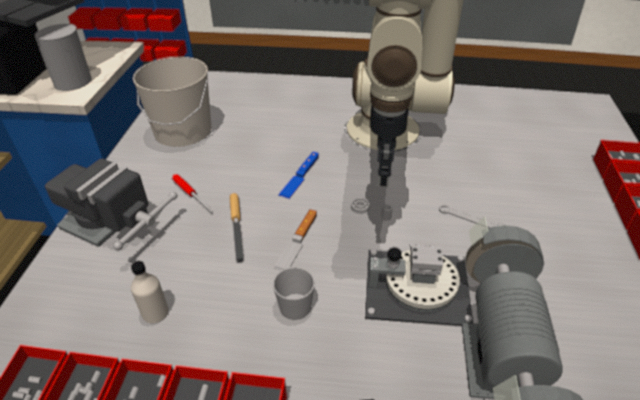

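View pics/side0.png

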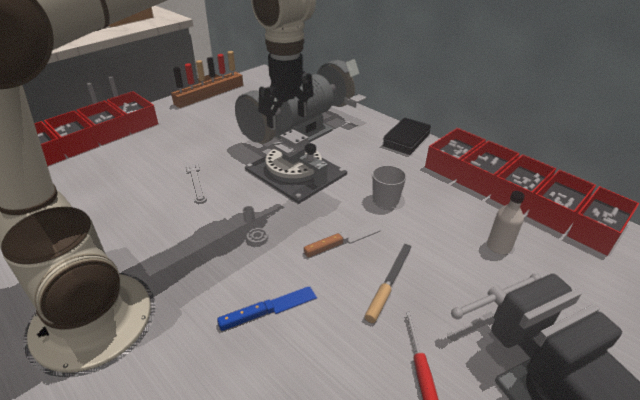

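```bash
cat > h.py <<'E'
import numpy as np, cv2
from scipy.spatial.transform import Rotation as R
from workcell import *
def cam(n,o=None):
    c=get_calibration(n);K=np.array([[c['fx'],0,c['cx']],[0,c['fy'],c['cy']],[0,0,1]]);k=c['k1']
    if n=='wrist':
        T=np.eye(4);T[:3,:3]=R.from_euler('xyz',o['tcp_rot'],degrees=True).as_matrix();T[:3,3]=o['ee_pos']
        T=np.linalg.inv(T@c['tool_from_camera']);Rm,t=T[:3,:3],T[:3,3]
    else: Rm=R.from_rotvec(np.ravel(c['rvec'])).as_matrix();t=np.ravel(c['tvec'])
    return K,np.array([k,0,0,0.]),Rm,t
def proj(C,P):
    K,d,Rm,t=C
    return cv2.projectPoints(np.array(P,float).reshape(-1,1,3),cv2.Rodrigues(Rm)[0],t,K,d)[0][:,0]
def back(C,uv,z):
    K,d,Rm,t=C
    r=cv2.undistortPoints(np.array(uv,float).reshape(-1,1,2),K,d)[:,0]
    r=np.c_[r,np.ones(len(r))]@Rm; c=-Rm.T@t
    return c+r*((np.asarray(z)-c[2])/r[:,2])[:,None]
E
python3 - <<'E'
from h import *
s=cv2.imread('pics/scene0.png');d=cv2.imread('pics/side0.png')
a=cv2.resize(s[180:300,220:340],(400,400),interpolation=3)
b=cv2.resize(d[200:330,290:420],(400,400),interpolation=3)
c=cv2.resize(s[220:330,355:480],(400,352),interpolation=3)
e=cv2.resize(d[120:205,240:350],(400,309),interpolation=3)
im=np.zeros((600,800,3),np.uint8)
im=np.vstack([np.hstack([a,b]),np.hstack([c[:309],e])]);im=cv2.resize(im,(675,600))if 0 else im
cv2.imwrite('pics/c1.png',im[:600] if 0 else cv2.resize(im,(676,598)))
C=cam('scene');S=cam('side')
print(back(C,[[314,213],[298,240],[284,268],[236,197],[240,260],[394,254],[293,295]],[.02,.01,.004,.02,.0,.106,.085]).round(3))
print(back(S,[[306,250],[345,240],[380,233],[370,315],[407,246],[311,149]],[.02,.01,.004,.02,0,.106]).round(3))
E
```

```text
[[ 0.456 -0.167  0.02 ]
 [ 0.55  -0.195  0.01 ]
 [ 0.64  -0.215  0.004]
 [ 0.417 -0.387  0.02 ]
 [ 0.624 -0.328  0.   ]
 [ 0.661  0.038  0.106]
 [ 0.78  -0.167  0.085]]
[[ 0.442 -0.174  0.02 ]
 [ 0.54  -0.208  0.01 ]
 [ 0.626 -0.247  0.004]
 [ 0.407 -0.397  0.02 ]
 [ 0.641 -0.32   0.   ]
 [ 0.663  0.038  0.106]]
```

View pics/c1.png

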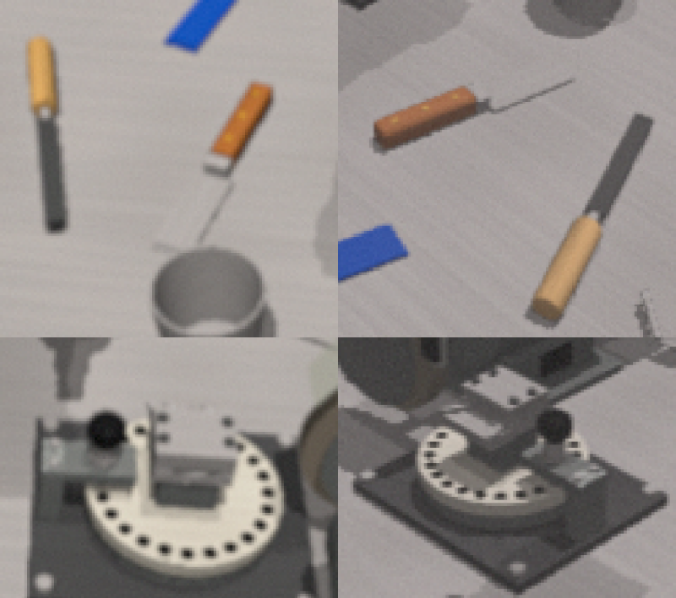

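View pics/wrist0.png

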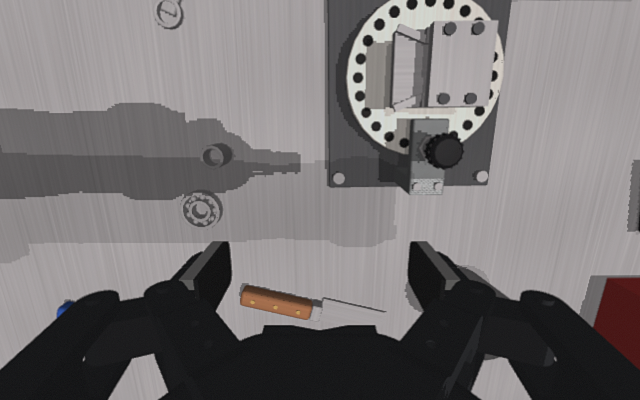

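Candidates: the orange-handled tool with a wide light blade (scene 305,228), the tan-handled tool with a narrow dark blade (236,225), which is the file, and the blue look-alike (300,175). The crop confirms the orange-handled one is the scraper: riveted flat handle, bolster, wide blade. In the wrist view the rest's lip opens to the left (-x) at about (395,68), and the knob is at (443,150). Next I'll look at the scraper from close by.

Units first: shifts go in shares of 50 cm and turns go in shares of 2 pi rad. So -26 cm is -0.52, -23 cm is -0.46.

Call:
servo_tool --pt "-0.02 -0.06 0 0" --pt "-0.04 -0.14 0 0" --pt "-0.06 -0.22 0 0" --pt "-0.06 -0.3 0 0" --pt "-0.06 -0.38 0 0" --pt "-0.06 -0.46 0 0" --pt "-0.06 -0.52 0 0" --pt "-0.06 -0.52 0 0" --pt "-0.06 -0.52 0 0" --claw 0

```text
time: 0.9
ee_pos: [0.5195, -0.2614, 0.2304]
tcp_rot: [-179.9, -0.0, 89.8]
wrist_force: [-0.2, 0.7, 0.1]
opening: 0.0854
grasp_force: 0.0
```

Run:
```python
from h import *
o=get_obs();im=camera('wrist')[:,:,::-1];cv2.imwrite('pics/w1.png',im);print(o['ee_pos'],o['tcp_rot'],o['time'])
import pickle;pickle.dump(o,open('o1.p','wb'))
C=cam('wrist',o);p=proj(C,[[.45,-.17,.02],[.63,-.23,.004]]);print(p)
c=np.mean(p,0).astype(int);x0,y0=max(c[0]-130,0),max(c[1]-75,0)
a=cv2.resize(im[y0:y0+150,x0:x0+260],None,fx=2.5,fy=2.5,interpolation=3)
w=cv2.imread('pics/wrist0.png')[0:200,320:520]
b=cv2.resize(w,None,fx=3,fy=3,interpolation=3)
cv2.imwrite('pics/c2.png',a);cv2.imwrite('pics/c3.png',b);print(x0,y0,a.shape)
```

```text
[ 0.51954249 -0.26140335  0.23044368] [-1.79931437e+02 -4.32758378e-02  8.98372214e+01] 0.9
[[258.2996912   95.18622194]
 [409.00818355 146.72231218]]
203 45 (375, 650, 3)
```

View pics/c2.png

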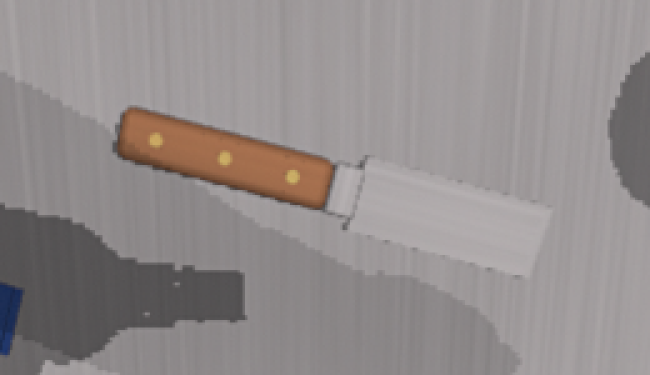

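View pics/c3.png

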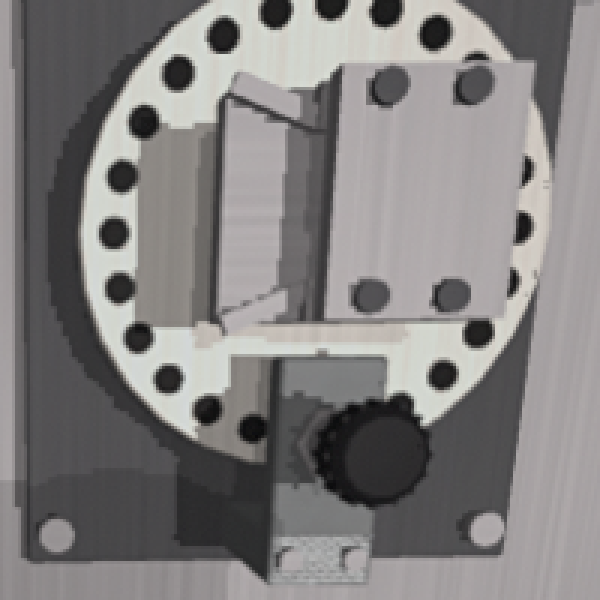

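Run:
```python
from h import *
import pickle
o=pickle.load(open('o1.p','rb'));C=cam('wrist',o)
px=np.array([[367,157],[347,228],[552,208],[530,277],[133,107],[119,155],[335,160],[325,209]])/2.5+[203,45]
P=back(C,px,[.004]*4+[.022]*4);print(P.round(4))
Sx=np.array([[0,18],[0,-18],[95,18],[95,-18],[-114,12],[-114,-12],[-14,12],[-14,-12]])/1e3
def fit(A,B):
    a=A.mean(0);b=B.mean(0);H=(A-a).T@(B-b);t=np.arctan2(H[0,1]-H[1,0],H[0,0]+H[1,1])
    Rm=np.array([[np.cos(t),-np.sin(t)],[np.sin(t),np.cos(t)]]);T=b-Rm@a
    print('yaw',np.degrees(t),'org',T,'res mm',((A@Rm.T+T-B)*1e3).round(1).tolist());return t,T
t,T=fit(Sx,P[:,:2]);print('grip',T-.055*np.array([np.cos(t),np.sin(t)]))
o['ee_pos']=np.array([.549774,0,.230566]);o['tcp_rot']=np.array([-179.9234,-.0022,90.0007]);C=cam('wrist',o)
px=np.array([[342,65],[325,318],[535,62],[503,318],[222,100],[215,322],[388,448]])/3+[320,0]
P=back(C,px,[.117]*4+[.095]*2+[.118]);print(P.round(4))
t,T=fit(np.array([[0,32],[0,-32],[-25,32],[-25,-32]])/1e3,P[[0,1,4,5],:2])
```

```text
[[ 0.5556 -0.1836  0.004 ]
 [ 0.5466 -0.217   0.004 ]
 [ 0.6464 -0.2077  0.004 ]
 [ 0.6383 -0.2412  0.004 ]
 [ 0.4485 -0.1623  0.022 ]
 [ 0.4409 -0.1829  0.022 ]
 [ 0.5393 -0.1855  0.022 ]
 [ 0.535  -0.2072  0.022 ]]
yaw -14.711120671407357 org [ 0.55180865 -0.20051782] res mm [[0.7, 0.5], [0.6, -0.9], [1.9, 0.4], [0.8, -0.8], [-3.9, 2.3], [-2.4, -0.3], [2.0, 0.1], [0.3, -1.3]]
grip [ 0.49861164 -0.18655081]
[[0.6384 0.1387 0.117 ]
 [0.6398 0.0758 0.117 ]
 [0.6885 0.1396 0.117 ]
 [0.6892 0.0759 0.117 ]
 [0.6128 0.1358 0.095 ]
 [0.6145 0.0754 0.095 ]
 [0.6608 0.0402 0.118 ]]
yaw 1.72977507182054 org [0.63886595 0.10680974] res mm [[-0.5, 0.1], [0.1, -1.0], [0.1, 2.2], [0.3, -1.3]]
```

In the tool's units: -10 cm is -0.2, -9 cm is -0.18, 1.32 rad is 0.2101.

Call:
servo_tool --pt "-0.02 0.06 -0.02 0.0191" --pt "-0.04 0.12 -0.04 0.0382" --pt "-0.042 0.148 -0.08 0.0573" --pt "-0.042 0.148 -0.12 0.0764" --pt "-0.042 0.148 -0.16 0.0955" --pt "-0.042 0.148 -0.18 0.1146" --pt "-0.042 0.148 -0.2 0.1337" --pt "-0.042 0.148 -0.2 0.1528" --pt "-0.042 0.148 -0.2 0.1719" --pt "-0.042 0.148 -0.2 0.191" --pt "-0.042 0.148 -0.2 0.2101" --pt "-0.042 0.148 -0.2 0.2101" --pt "-0.042 0.148 -0.2 0.2101" --pt "-0.042 0.148 -0.2 0.2101" --claw 0

```text
time: 2.12
ee_pos: [0.4991, -0.1852, 0.1314]
tcp_rot: [180.0, 0.0, 165.5]
wrist_force: [-0.3, -0.0, 0.8]
opening: 0.0856
grasp_force: 0.0
```

Run:
```python
from h import *
o=get_obs();im=camera('wrist')[:,:,::-1];cv2.imwrite('pics/w2.png',im);print(o['ee_pos'],o['tcp_rot'],o['q'])
C=cam('wrist',o)
t=np.radians(-14.5);e=np.array([np.cos(t),np.sin(t)]);T=np.array([.5518,-.2005])
for x in(-14,-55,-114):
    print(x,proj(C,[[*(T+x/1e3*e+s*.012*np.array([-e[1],e[0]])),.022] for s in(1,-1)]).round(0).tolist())
```

```text
[ 0.49906668 -0.18522533  0.13144067] [1.79996118e+02 1.22407254e-02 1.65464447e+02] [-2.03648110e+01  1.71073384e+00 -4.38241894e+00  8.38950641e+01
  5.10506655e-03 -5.82925784e+00]
-14 [[330.0, 238.0], [303.0, 238.0]]
-55 [[330.0, 195.0], [303.0, 195.0]]
-114 [[331.0, 126.0], [302.0, 126.0]]
```

View pics/w2.png

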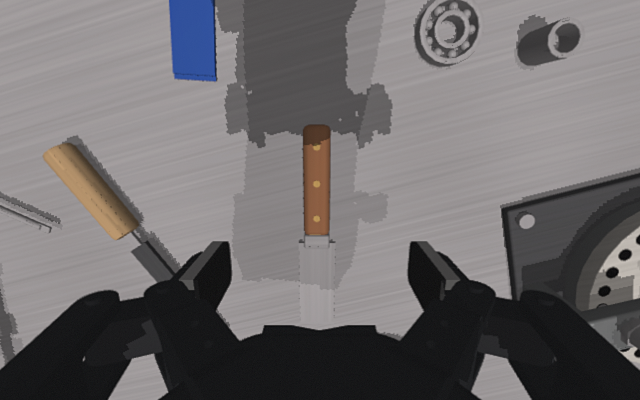

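The projected handle outline (columns 303–330, rows 126–238) matches the picture. Going down to grip.

In the tool's units: -12.6 cm is -0.252, -12 cm is -0.24.

Call:
servo_tool --pt "0 -0.004 -0.06 0" --pt "0 -0.004 -0.12 0" --pt "0 -0.004 -0.18 0" --pt "0 -0.004 -0.22 0" --pt "0 -0.004 -0.24 0" --pt "0 -0.004 -0.252 0" --pt "0 -0.004 -0.252 0" --pt "0 -0.004 -0.252 0" --pt "0 -0.004 -0.252 0" --claw 0

```text
time: 2.92
ee_pos: [0.4999, -0.1883, 0.0069]
tcp_rot: [-180.0, 0.1, 165.6]
wrist_force: [0.4, 0.6, 1.1]
opening: 0.0853
grasp_force: 0.0
```

Call:
servo_tool --pt "0 0 0 0" --pt "0 0 0 0" --pt "0 0 0 0" --pt "0 0 0 0" --pt "0 0 0 0" --pt "0 0 0 0" --pt "0 0 0 0" --pt "0 0 0 0" --pt "0 0 0 0" --pt "0 0 0 0" --pt "0 0 0 0" --pt "0 0 0 0" --claw 1 --force 70

```text
time: 3.92
ee_pos: [0.4992, -0.1881, 0.0057]
tcp_rot: [-180.0, 0.0, 165.6]
wrist_force: [-1.1, -0.3, 6.1]
opening: 0.0226
grasp_force: 69.6
```

In the tool's units: 28.9 cm is 0.578, 28 cm is 0.56, 0.283 rad is 0.045.

Call:
servo_tool --pt "0 0 0.02 0" --pt "0 0 0.06 0" --pt "0 0 0.12 0" --pt "-0.02 0 0.18 0" --pt "-0.04 0 0.24 0.0064" --pt "-0.06 0.02 0.3 0.0127" --pt "-0.08 0.06 0.3 0.0191" --pt "-0.1 0.12 0.3 0.0255" --pt "-0.1 0.18 0.3 0.0318" --pt "-0.1 0.24 0.3 0.0382" --pt "-0.1 0.3 0.3 0.0446" --pt "-0.1 0.36 0.3 0.045" --pt "-0.1 0.42 0.3 0.045" --pt "-0.1 0.48 0.3 0.045" --pt "-0.1 0.53 0.3 0.045" --pt "-0.1 0.56 0.3 0.045" --pt "-0.1 0.578 0.3 0.045" --pt "-0.1 0.578 0.3 0.045" --pt "-0.1 0.578 0.3 0.045" --pt "-0.1 0.578 0.3 0.045"

```text
time: 5.58
ee_pos: [0.449, 0.1002, 0.1553]
tcp_rot: [-180.0, -0.0, -178.2]
wrist_force: [0.1, 0.3, -1.1]
opening: 0.0224
grasp_force: 68.9
```

Run:
```python
from h import *
o=get_obs();print(o['ee_pos'],o['tcp_rot'],o['wrist_force'],o['torque'],o['opening'])
ims={n:camera(n)[:,:,::-1] for n in('wrist','scene','side')}
[cv2.imwrite(f'pics/{n}3.png',i) for n,i in ims.items()]
# predicted scraper points if rigid
yaw=np.radians(o['tcp_rot'][2]-165.55-14.5);e=np.array([np.cos(yaw),np.sin(yaw)]);n=np.array([-e[1],e[0]])
T=o['ee_pos'][:2]+.054*e;z=o['ee_pos'][2]-.0057
print('yaw',np.degrees(yaw),'org',T,'z',z)
P=[[*(T+x/1e3*e+s*.018*n),z+.004] for x,s in((0,1),(0,-1),(95,1),(95,-1))]
out=[]
for k,(nm) in enumerate(('scene','side')):
    C=cam(nm);u=proj(C,P);c=u.mean(0);x0,y0=(c-[50,75/2]).astype(int) if 0 else (c-[65,50]).astype(int)
    a=cv2.resize(ims[nm][y0:y0+110,x0:x0+150],(600,440),interpolation=3)
    out.append(a[:, :400] if 0 else cv2.resize(a,(400,293)));print(nm,x0,y0,'pred in crop',((u-[x0,y0])*400/150).round(0).tolist())
w=cam('wrist',o);print('wrist pred',proj(w,P).round(0).tolist())
a=cv2.resize(ims['wrist'],(480,300));pad=np.zeros((300,320,3),np.uint8)
cv2.imwrite('pics/c4.png',np.vstack([np.hstack(out),np.hstack([a,pad])]))
```

```text
[0.4489765  0.10021224 0.1553208 ] [-1.79982899e+02 -1.20525666e-02 -1.78190915e+02] [ 0.09758122  0.29490611 -1.08865556] [-0.06234399  0.06247674 -0.01035194] 0.022446253348840633
yaw -358.2409147262826 org [0.50295105 0.10186988] z 0.1496208048384567
scene 360 157 pred in crop [[191.0, 98.0], [150.0, 95.0], [200.0, 172.0], [156.0, 169.0]]
side 197 89 pred in crop [[127.0, 146.0], [150.0, 160.0], [200.0, 112.0], [224.0, 124.0]]
wrist pred [[349.0, 333.0], [286.0, 333.0], [345.0, 453.0], [291.0, 453.0]]
```

View pics/c4.png

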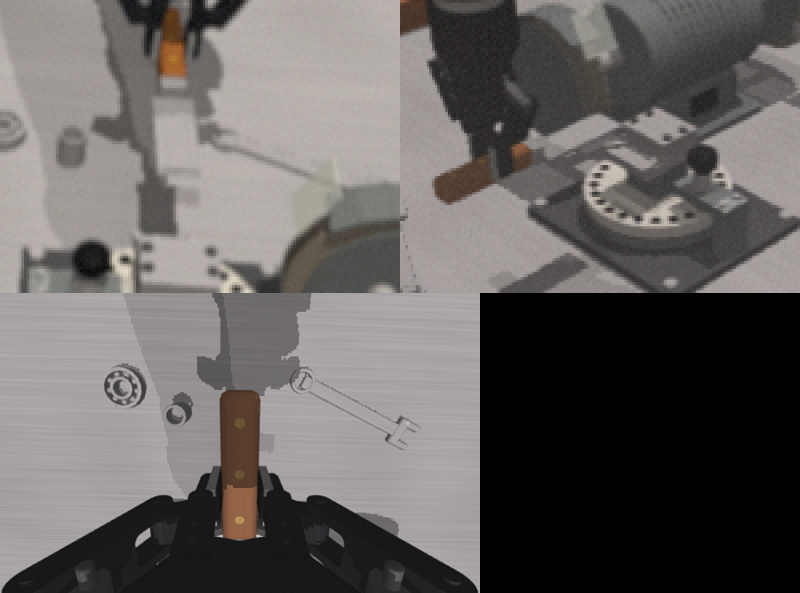

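In the tool's units: -4.8 cm is -0.096, -4 cm is -0.08.

Call:
servo_tool --pt "0 0.002 -0.04 0" --pt "0 0.002 -0.08 0" --pt "0 0.002 -0.096 0" --pt "0 0.002 -0.096 0" --pt "0 0.002 -0.096 0" --pt "0.02 0.0026 -0.096 0" --pt "0.04 0.0032 -0.096 0" --pt "0.054 0.0036 -0.096 0" --pt "0.054 0.0036 -0.096 0" --pt "0.054 0.0036 -0.096 0"

```text
time: 6.57
ee_pos: [0.4765, 0.1028, 0.1073]
tcp_rot: [-180.0, -0.0, -178.2]
wrist_force: [-0.2, -0.4, -1.7]
opening: 0.0221
grasp_force: 68.9
```

In the tool's units: -0.3 cm is -0.006, -0.2 cm is -0.004.

Call:
servo_tool --pt "0 0 -0.002 0" --pt "0 0 -0.004 0" --pt "0 0 -0.006 0" --pt "0 0 -0.006 0" --pt "0 0 -0.006 0"

```text
time: 6.98
ee_pos: [0.4758, 0.1028, 0.1042]
tcp_rot: [-180.0, -0.0, -178.2]
wrist_force: [0.1, -0.4, -1.4]
opening: 0.022
grasp_force: 68.9
```

In the tool's units: -0.2 cm is -0.004, -0.1 cm is -0.002.

Call:
servo_tool --pt "0 0 -0.002 0" --pt "0 0 -0.004 0" --pt "0 0 -0.004 0" --pt "0 0 -0.004 0"

```text
time: 7.32
ee_pos: [0.4759, 0.1028, 0.1022]
tcp_rot: [-180.0, -0.0, -178.2]
wrist_force: [0.8, -0.0, -1.0]
opening: 0.0224
grasp_force: 68.9
```

Run:
```python
from h import *
o=get_obs();print(o['ee_pos'],o['wrist_force'],o['torque'])
d=camera('side')[:,:,::-1];s=camera('scene')[:,:,::-1]
a=cv2.resize(d[110:190,230:336],(530,400),interpolation=3)[:,:400]
b=cv2.resize(s[200:290,360:450],(400,400),interpolation=3)
cv2.imwrite('pics/c5.png',np.hstack([a,b]))
```

```text
[0.47591641 0.10279523 0.10217834] [ 0.80648601 -0.00853767 -1.03911956] [0.00085204 0.03313682 0.03782204]
```

View pics/c5.png

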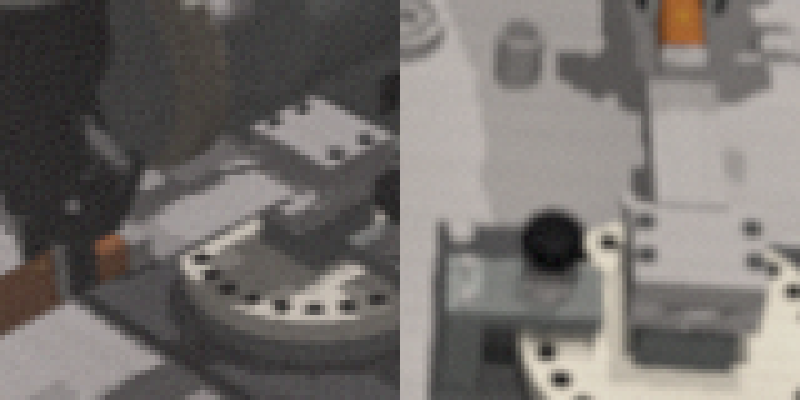

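The blade is over the lip and centred on the bar. I'll advance it slowly while watching the force.

In the tool's units: 2.8 cm is 0.056, 2.4 cm is 0.048.

Call:
servo_tool --pt "0.008 0.0002 0 0" --pt "0.016 0.0004 0 0" --pt "0.024 0.0008 0 0" --pt "0.032 0.001 0 0" --pt "0.04 0.0012 0 0" --pt "0.048 0.0014 0 0" --pt "0.056 0.0016 0 0" --pt "0.056 0.0016 0 0"

```text
time: 8.08
ee_pos: [0.5047, 0.1036, 0.1021]
tcp_rot: [-180.0, 0.0, -178.2]
wrist_force: [-0.0, 0.2, -0.7]
opening: 0.0222
grasp_force: 68.9
```

In the tool's units: 5.4 cm is 0.108, 4.8 cm is 0.096.

Call:
servo_tool --pt "0.012 0.0004 0 0" --pt "0.024 0.0008 0 0" --pt "0.036 0.001 0 0" --pt "0.048 0.0014 0 0" --pt "0.06 0.0018 0 0" --pt "0.072 0.0022 0 0" --pt "0.084 0.0026 0 0" --pt "0.096 0.003 0 0" --pt "0.108 0.0032 0 0" --pt "0.108 0.0032 0 0"

```text
time: 8.92
ee_pos: [0.559, 0.1052, 0.1021]
tcp_rot: [-180.0, 0.0, -178.2]
wrist_force: [0.3, -0.4, -1.4]
opening: 0.0219
grasp_force: 68.8
```

In the tool's units: 2.4 cm is 0.048, 1.5 cm is 0.03.

Call:
servo_tool --pt "0.01 0.0004 0 0" --pt "0.02 0.0006 0 0" --pt "0.03 0.001 0 0" --pt "0.036 0.001 -0.001 0" --pt "0.04 0.0012 -0.002 0" --pt "0.044 0.0014 -0.002 0" --pt "0.048 0.0014 -0.002 0" --pt "0.048 0.0014 -0.002 0"

```text
time: 9.58
ee_pos: [0.5822, 0.1059, 0.1012]
tcp_rot: [-180.0, -0.0, -178.2]
wrist_force: [0.8, 0.7, -2.1]
opening: 0.0223
grasp_force: 68.8
```

In the tool's units: 0.4 cm is 0.008, 0.3 cm is 0.006.

Call:
servo_tool --pt "0.002 0 0 0" --pt "0.004 0.0002 0 0" --pt "0.006 0.0002 0 0" --pt "0.008 0.0002 0 0" --pt "0.008 0.0002 0 0"

```text
time: 10.0
ee_pos: [0.5858, 0.106, 0.1012]
tcp_rot: [180.0, -0.0, -178.2]
wrist_force: [-1.9, 0.4, -1.3]
opening: 0.022
grasp_force: 68.9
```

In the tool's units: 0.3 cm is 0.006, 0.2 cm is 0.004.

Call:
servo_tool --pt "0.002 0 0 0" --pt "0.004 0.0002 0 0" --pt "0.006 0.0002 0 0" --pt "0.006 0.0002 0 0"

```text
time: 10.33
ee_pos: [0.586, 0.106, 0.1009]
tcp_rot: [-180.0, -0.4, -178.1]
wrist_force: [-17.0, 0.3, 4.9]
opening: 0.0223
grasp_force: 69.7
```

In the tool's units: -0.25 cm is -0.005, -0.1 cm is -0.002.

Call:
servo_tool --pt "-0.005 0 0 0" --pt "-0.005 0 -0.001 0" --pt "-0.005 0 -0.002 0" --pt "-0.005 0 -0.002 0" --pt "-0.005 0 -0.002 0"

```text
time: 10.75
ee_pos: [0.5859, 0.1061, 0.1006]
tcp_rot: [180.0, -0.1, -178.2]
wrist_force: [-6.6, 0.5, 4.2]
opening: 0.0222
grasp_force: 69.5
```

Call:
servo_tool --pt "0 0 0 0" --pt "0 0 0 0" --pt "0 0 0 0" --pt "0 0 0 0" --pt "0 0 0 0" --claw 0.4

```text
time: 11.17
ee_pos: [0.5867, 0.1061, 0.1004]
tcp_rot: [180.0, 0.0, -178.2]
wrist_force: [-0.4, -0.0, 0.3]
opening: 0.0511
grasp_force: 0.0
```

In the tool's units: 11 cm is 0.22, 9 cm is 0.18.

Call:
servo_tool --pt "0 0 0.02 0" --pt "0 0 0.06 0" --pt "0 0 0.12 0" --pt "0 0 0.18 0" --pt "0 0 0.22 0" --pt "-0.04 -0.04 0.22 0" --pt "-0.08 -0.08 0.22 0" --pt "-0.1 -0.12 0.22 0" --pt "-0.1 -0.12 0.22 0" --pt "-0.1 -0.12 0.22 0"

```text
time: 12.0
ee_pos: [0.5364, 0.0454, 0.2115]
tcp_rot: [180.0, 0.1, -178.2]
wrist_force: [0.8, 0.2, 0.4]
opening: 0.0513
grasp_force: 0.0
```

Run:
```python
from h import *
o=get_obs();print(o['ee_pos'],o['wrist_force'],o['opening'])
d=camera('side')[:,:,::-1];s=camera('scene')[:,:,::-1];cv2.imwrite('pics/side5.png',d);cv2.imwrite('pics/scene5.png',s)
a=cv2.resize(d[110:190,230:336],(530,400),interpolation=3)[:,:400]
b=cv2.resize(s[200:290,360:450],(400,400),interpolation=3)
cv2.imwrite('pics/c6.png',np.hstack([a,b]))
```

```text
[0.53639529 0.04541366 0.21152811] [0.76222165 0.20868424 0.4382594 ] 0.0513194281608433
```

View pics/c6.png

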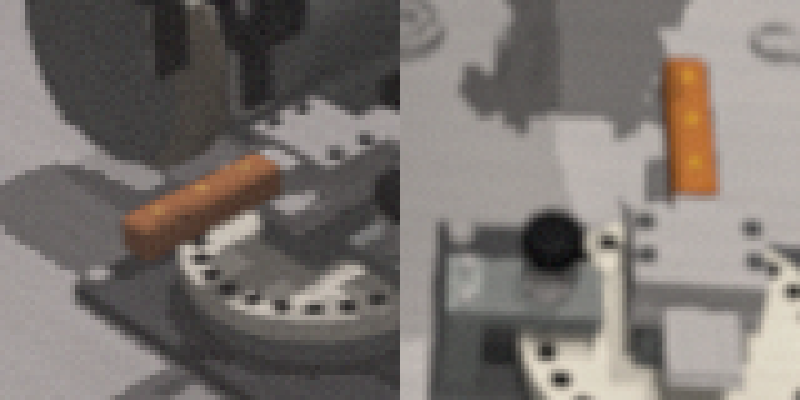

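The picture shows the scraper home: bolster at the bar and blade out behind it. The two resisted pushes agree with that. Next the knob at about (0.661, 0.039), with the fingers turned to close along x and the camera kept on the side away from the wheel.

In the tool's units: 12.5 cm is 0.25, 12 cm is 0.24, 0.12 rad is 0.0191.

Call:
servo_tool --pt "0.02 -0.002 0 0.0191" --pt "0.04 -0.004 0 0.0382" --pt "0.06 -0.006 0 0.0573" --pt "0.08 -0.008 0 0.0764" --pt "0.1 -0.01 0 0.0955" --pt "0.12 -0.012 0 0.1146" --pt "0.14 -0.012 0 0.1337" --pt "0.16 -0.012 0 0.1528" --pt "0.18 -0.012 0 0.1719" --pt "0.2 -0.012 0 0.191" --pt "0.22 -0.012 0 0.2101" --pt "0.24 -0.012 0 0.2292" --pt "0.25 -0.012 0 0.2483" --pt "0.25 -0.012 0 0.2499" --pt "0.25 -0.012 0 0.2499" --pt "0.25 -0.012 0 0.2499" --pt "0.25 -0.012 0 0.2499" --claw 0.1

```text
time: 13.52
ee_pos: [0.6613, 0.0404, 0.2104]
tcp_rot: [180.0, 0.0, -88.3]
wrist_force: [0.1, -0.2, 0.3]
opening: 0.0768
grasp_force: 0.0
```

Run:
```python
from h import *
o=get_obs();im=camera('wrist')[:,:,::-1];cv2.imwrite('pics/w6.png',im);print(o['ee_pos'],o['tcp_rot'],o['q'],o['opening'])
C=cam('wrist',o);print(proj(C,[[.661,.039,.118]]))
# measure knob in scene & side: dark blob near prediction
L=[]
for n in('scene','side'):
    C=cam(n);u=proj(C,[[.661,.039,.106]])[0];g=cv2.cvtColor(cv2.imread(f'pics/{n}5.png'),6)
    m=(g<45).astype(np.uint8);N,lab,st,ce=cv2.connectedComponentsWithStats(m)
    for i in range(1,N):
        if np.hypot(*(ce[i]-u))<15 and st[i,4]>30: print(n,u.round(1),ce[i].round(1),st[i]); c=ce[i]; L.append((C,c))
if len(L)==2:
    M=[np.c_[C[2],C[3]] for C,_ in L];p=[cv2.undistortPoints(c.reshape(1,1,2),C[0],C[1]).reshape(2,1) for C,c in L]
    X=cv2.triangulatePoints(M[0],M[1],p[0],p[1]);print((X[:3]/X[3]).ravel())
```

```text
[0.66129425 0.04037443 0.21037223] [ 1.79997810e+02  5.77154206e-04 -8.83423501e+01] [ 3.49350199e+00  2.08979242e+01  2.65709798e+01  9.56752263e+01
  6.47025149e-04 -8.81641479e+01] 0.07681446614025246
[[319.14100752 196.75549557]]
scene [394.5 254.2] [393.8 254.5] [387 249  14  12 135]
side [310.1 149.1] [309.6 149. ] [305 144  10  10  60]
[0.66046542 0.03875825 0.1056789 ]
```

In the tool's units: -12.4 cm is -0.248, -0.15 cm is -0.003.

Call:
servo_tool --pt "-0.002 -0.003 -0.06 0" --pt "-0.002 -0.003 -0.12 0" --pt "-0.002 -0.003 -0.17 0" --pt "-0.002 -0.003 -0.21 0" --pt "-0.002 -0.003 -0.24 0" --pt "-0.002 -0.003 -0.248 0" --pt "-0.002 -0.003 -0.248 0" --pt "-0.002 -0.003 -0.248 0"

```text
time: 14.23
ee_pos: [0.6607, 0.0387, 0.0874]
tcp_rot: [-179.9, 0.0, -88.2]
wrist_force: [0.8, -0.5, 0.1]
opening: 0.0769
grasp_force: 0.0
```

Call:
servo_tool --pt "0 0 0 0" --pt "0 0 0 0" --pt "0 0 0 0" --pt "0 0 0 0" --pt "0 0 0 0" --pt "0 0 0 0" --pt "0 0 0 0" --pt "0 0 0 0" --claw 1 --force 70

```text
time: 14.9
ee_pos: [0.6605, 0.0386, 0.0873]
tcp_rot: [-180.0, 0.0, -88.2]
wrist_force: [-3.6, -0.2, 6.1]
opening: 0.0284
grasp_force: 68.8
```

In the tool's units: 1.3 cm is 0.026, 1.2 cm is 0.024.

Call:
servo_tool --pt "0 0 0.004 0" --pt "0 0 0.008 0" --pt "0 0 0.012 0" --pt "0 0 0.016 0" --pt "0 0 0.02 0" --pt "0 0 0.024 0" --pt "0 0 0.026 0" --pt "0 0 0.026 0" --pt "0 0 0.026 0" --pt "0 0 0.026 0"

```text
time: 15.73
ee_pos: [0.6604, 0.0386, 0.0989]
tcp_rot: [180.0, 0.0, -88.2]
wrist_force: [3.0, 1.3, -10.1]
opening: 0.028
grasp_force: 69.6
```

In the tool's units: 0.3 cm is 0.006, 0.2 cm is 0.004.

Call:
servo_tool --pt "0 0 0.002 0" --pt "0 0 0.004 0" --pt "0 0 0.006 0" --pt "0 0 0.006 0" --pt "0 0 0.006 0" --pt "0 0 0.006 0"

```text
time: 16.23
ee_pos: [0.6603, 0.0386, 0.0996]
tcp_rot: [179.9, -0.0, -88.2]
wrist_force: [9.2, 0.8, -25.4]
opening: 0.0281
grasp_force: 71.3
```

In the tool's units: -0.1 cm is -0.002.

Call:
servo_tool --pt "0 0 -0.002 0" --pt "0 0 -0.002 0" --pt "0 0 -0.002 0" --pt "0 0 -0.002 0" --pt "0 0 -0.002 0" --pt "0 0 -0.002 0"

```text
time: 16.73
ee_pos: [0.6603, 0.0386, 0.0996]
tcp_rot: [179.9, -0.0, -88.2]
wrist_force: [6.0, 0.0, -19.9]
opening: 0.0282
grasp_force: 72.2
```

Run:
```python
from h import *
o=get_obs();print(o['ee_pos'],o['wrist_force'],o['grasp_force'])
def hd(im):
    h=cv2.cvtColor(im,cv2.COLOR_BGR2HSV);m=cv2.inRange(h,(3,120,60),(18,255,255))
    return m
C=cam('scene');S=cam('side')
for n in('scene','side'):
    a=cv2.imread(f'pics/{n}5.png');b=camera(n)[:,:,::-1].copy();cv2.imwrite(f'pics/{n}7.png',b)
    x0,y0,x1,y1=(490,200,540,250) if 0 else ((500,195,530,250) if 0 else ((495,0,0,0) if 0 else (0,0,0,0)))
    P=[[.57,.105,.115]];u=proj(cam(n),P)[0].astype(int)
    for im in(a,b):
        m=hd(im);m2=np.zeros_like(m);m2[u[1]-25:u[1]+25,u[0]-25:u[0]+25]=m[u[1]-25:u[1]+25,u[0]-25:u[0]+25]
        r=cv2.minAreaRect(cv2.findNonZero(m2)) ;print(n,r,int((m2>0).sum()))
```

```text
[0.66031466 0.03859504 0.09957065] [  5.98099674   0.03306444 -19.93296205] 72.16415762901306
scene ((424.5332336425781, 228.49781799316406), (29.53443717956543, 10.044368743896484), 86.18592071533203) 280
scene ((424.62451171875, 228.4922332763672), (29.50493049621582, 9.918148040771484), 86.42366790771484) 281
side ((270.10003662109375, 149.70001220703125), (7.602630138397217, 30.857738494873047), 63.43495178222656) 166
side ((270.2000427246094, 148.40000915527344), (5.366563320159912, 29.516096115112305), 63.43495178222656) 114
```

The scraper hasn't moved. The plunger is against its stop: the height stayed the same while the pull changed from 25 N to 20 N. Handing in.

```bash
python3 -c "
from workcell import *
print(job_done())"
```

```text
the job is handed in; nothing more can be done
None
```

The scraper is in the slot with its shoulder home against the bar and released, and the gripper is holding the index plunger up at its stop, with the job handed in at about 17 s.

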